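# Wake a recliner battery pack in its charger corner

### The arm

A 6-joint arm with a two-finger parallel gripper is mounted at the origin on the work surface. World frame = base frame: x ahead of the robot, y to its left, z up, the work surface at z = 0. Lengths are in mm, angles in degrees, forces in N, time in s.
With the tool pointing down it reaches from about 350 to 975 mm from the base axis. Payload 7.1 kg.
Tool frame: the origin (TCP) lies between the finger pads; the fingertips stand 11 mm ahead of it and the grasp point (between the pads) lies 8 mm behind it; z points along the fingers, y is the line along which they close (so a half turn about z gives the same grasp; the last joint's range is limited). The gripper opens to 88 mm and grips with 3 to 60 N. Pads are 20 mm wide; open, the fingers measure 115 mm over their backs; the gripper's body (75 mm by 178 mm) begins 61 mm behind the grasp point.
Start: joints at [62.338, 24.242, 93.386, -0, 62.372, -1.089], TCP at [279.561, 558.973, 233.675] pointing down, gripper open.
Joint ranges: [-172.04, 172.04], [-51.8, 120.97], [4.93, 147.93], [-75.15, 255.16], [6.16, 154.13], [-145.62, 145.62]. Speed limits (degrees/s): [136.94, 136.94, 172.46, 180, 180, 180].

### API

Orientations are given as a 3x3 rotation matrix whose columns are the frame's x, y, z axes.
In Python, from plant import r, imaging, job_done gives the robot as it stands. The module is installed in compiled form; this text tells all that it offers.
- The arm moves only by the tool arm_command, never from a script. Its argument "plan" is text: rows parted by semicolons, each of 5 numbers parted by spaces: the shift along the tool's x, y, z in mm, then the turn about the tool's z in degrees, then the opening, from -1 (shut) to 1 (fully open). A call has 1 to 8 rows; each row is the pose to reach, as a shift and turn from the pose commanded when the call began, along the tool's axes at that moment; what a row does not reach only later rows make up. A row lasts 1/8 s, in which the tool goes at most 62.5 mm and 10.7 degrees, less where a joint would pass 70% of its speed; a pose out of reach is approached as far as the arm can. A call with a gripper value outside its range is refused whole. The fingers move at their own pace and stop on an object; "squeeze" is the grip in N (left out, the last holds). Time passes only in rows, so rows that repeat a pose let the fingers close. It gives the time, the measured TCP pose, the force, the opening and the grip force at its end, in the units of the state.
- r.state(): the state, without advancing time (a new reading comes with each control period).
- imaging.grab_frame(name): name is "side" or "top"; returns (picture, depth): 480x640x3 uint8, red, green, blue; 480x640 float32, mm along the optical axis (not along the pixel's ray), 0 where there is no reading.
- imaging.calibration(name): a dict with "fx", "fy", "cx", "cy" (pixels), "k1" (the pictures are not rectified: a ray, as slopes to the right and down, at radius r is drawn at 1 + k1 r^2 times it, then the intrinsics apply), "origin" and "orientation" of the camera in the world. Camera axes: x right, y up, looking along -z (the intrinsics and any distortion apply to the point x, -y, -z); pixel columns grow to the right and rows downward; lengths in mm; the calibration is good to about 2 mm. A picture is of the moment at which its call begins. calibration takes no time and is no camera call.
- job_done(): hands the job in; it is judged then, once.
The state is a dict: "time_s": time; "q": joint angles; "qvel": joint speeds; "effort": joint torques, N m; "tool_pos": TCP position; "orientation": TCP orientation; "ft_force": force on the tool from outside, world axes, zero at the start; "moment": the same for the moment, N m; "finger_gap": finger opening in mm; "grasp_force": force on a finger pad.
Only numpy, scipy, OpenCV 4.12 (cv2) and the standard library are available. Lean on these libraries where they do the work, as an engineer would, in place of code of your own. Each camera call takes 0.05 s, during which the arm holds its last target. There are 200 camera calls.

### The job

Wake the sofa's sleeping battery pack: on the charger press the round key, then the square key, then the bar-shaped key, each fully down and up again, one at a time. Then set the pack flat on the charger's deck and push it fully home into the corner, long side against the long fence and end against the short fence, so that both sprung pins are pushed in and it bears on both fences at once. Finish while still holding it pressed there, without letting go (the pins would push it off), and leave the remote, dish and mug alone.

Things in the scene. Friction and masses are not known exactly. Their poses are not given: they have to be found in the camera images.
- charger: Charger, fixed to the table: black deck 180 (x) x 250 (y) mm, smooth and slick (friction 0.12), top 12 mm above the table. Origin: centre of its underside. The row of keys is on its -x side; the corner is at its +x, +y end.
- corner (a point): The inner corner, where both fence faces and the deck top meet; 75 mm in x and 113 mm in y from the charger's origin, 12 mm up; axes parallel to the charger's. The pack sits home on the -x, -y side of it, with its origin 35 mm (x) and 55 mm (y) away, its long axis along the charger's y, either way round.
- fence_long: Long grey fence, fixed, rigid, slick (friction 0.12), along the charger's y: 135 mm long, 12 mm thick, 30 mm high above the deck; its face looks to the charger's -x. Origin: at the foot of its face, 0.5 mm from the corner. A sprung brass pin (12 mm diameter, 18 mm above the deck, 55 mm from the corner) stands 4 mm out of the face.
- fence_short: Short grey fence, fixed, rigid, slick (friction 0.12), along the charger's x: 85 mm long, 12 mm thick, 30 mm high above the deck; its face looks to the charger's -y. Origin: at the foot of its face, at the corner. A like pin (18 mm above the deck, 35 mm from the corner) stands 4 mm out of the face.
- pin_long (a joint): Pin in the long fence: m pushed in, 0 = out, 0.004 = flush with the fence face (5 mm stop). 2 N to start, 4 N at flush.
- pin_short (a joint): Pin in the short fence: m pushed in, 0 = out, 0.004 = flush with the fence face (5 mm stop). 2 N to start, 4 N at flush.
- round_key (a joint): The round key: white cap (26 mm diameter) that goes straight down 5 mm into its grey bezel (40 x 44 mm, 8 mm high) and springs back; value in m, 0 = up, 0.005 = fully down, counts as pressed from 0.0035 and as up below 0.0012. It takes 0.8 N to start and about 5 N to go fully down.
- square_key (a joint): The square key: white cap (25 x 25 mm) that goes straight down 5 mm into its grey bezel (40 x 44 mm, 8 mm high) and springs back; value in m, 0 = up, 0.005 = fully down, counts as pressed from 0.0035 and as up below 0.0012. It takes 0.8 N to start and about 5 N to go fully down.
- bar_key (a joint): The bar key: white cap (narrow bar 10 mm in the charger's x, 34 mm in its y) that goes straight down 5 mm into its grey bezel (40 x 44 mm, 8 mm high) and springs back; value in m, 0 = up, 0.005 = fully down, counts as pressed from 0.0035 and as up below 0.0012. It takes 0.8 N to start and about 5 N to go fully down.
- round_top (a point): Centre of the top face of the round key's cap (14 mm cap, 28 mm above the table when up). The three keys stand in a row along the charger's y, 75 mm apart, 60 mm on the -x side of the charger's origin; which key is in which place varies.
- square_top (a point): Centre of the top face of the square key's cap (14 mm cap, 28 mm above the table when up). The three keys stand in a row along the charger's y, 75 mm apart, 60 mm on the -x side of the charger's origin; which key is in which place varies.
- bar_top (a point): Centre of the top face of the bar key's cap (14 mm cap, 28 mm above the table when up). The three keys stand in a row along the charger's y, 75 mm apart, 60 mm on the -x side of the charger's origin; which key is in which place varies.
- pack: Battery pack, loose, 0.35 to 0.65 kg, standing flat on the table: grey box 70 (x) x 110 (y) x 45 (z) mm with brass strips round its sides, and on top a black carrying ridge 24 (x) x 74 (y) mm, 30 mm high (top 75 mm above the underside), to be gripped across its 24 mm. Origin: centre of the underside; y is the long axis. The same either way round.
- remote: Black remote control, 45 x 150 x 18 mm, loose bystander. Origin: centre of the underside.
- dish: Black round dish, 100 mm across, 35 mm high, loose bystander. Origin: centre of the underside.
- mug: White mug, 80 mm across, 95 mm high, loose bystander. Origin: centre of the underside.

How it is judged:
By the outcome, as a careful person would: the job done as asked, in the order asked, and still so for the second after the job is handed in, while the arm keeps its last pose, push and grip.
It also fails if it takes over 64 s, if anything falls off the work surface, if the arm or the gripper's body presses on something with over 40 N, if the wrist force passes 120 N, or if a joint passes its speed limit or range.

## Working session

There is one attempt and no reset: what is moved stays moved. The work goes in short steps, Python scripts to look and compute and a tool call to move; the robot and the scene stay as the last step left them, time stands still between calls to the robot, and variables do not carry over. Pictures are saved under pics/ and viewed, at most 10 in all, crops included, and the job is handed in when it is done.

Besides the shell and the picture viewer there is one more tool, called after ">>>" by a JSON object that holds its "method" and its "body". arm_command: Moves the arm, as the interface text tells. Its arguments: {"type":"object","properties":{"plan":{"type":"string"},"squeeze":{"type":"number"}},"required":["plan"]}

```bash
mkdir -p pics; cat > h.py <<'E'
import numpy as np, cv2
from plant import r, imaging, job_done
def cloud(name):
    im,d=imaging.grab_frame(name); c=imaging.calibration(name)
    K=np.array([[c['fx'],0,c['cx']],[0,c['fy'],c['cy']],[0,0,1.]])
    v,u=np.mgrid[0:480,0:640]
    p=np.stack([u,v],-1).reshape(-1,1,2).astype(float)
    n=cv2.undistortPoints(p,K,np.array([c['k1'],0,0,0.])).reshape(480,640,2)
    P=np.stack([n[...,0]*d,-n[...,1]*d,-d],-1)
    W=P@np.array(c['orientation']).T+np.array(c['origin']); W[d==0]=np.nan
    return im,W
E
python3 - <<'E'
from h import *
for n in('top','side'):
    im,W=cloud(n); np.savez(n,im=im,W=W); cv2.imwrite(f'pics/{n}0.png',im[...,::-1])
    c=imaging.calibration(n); print(n,c['origin'],np.round(c['orientation'],3).tolist(),c['fx'])
s=r.state();print(s['time_s'],np.round(s['orientation'],3).tolist(),s['finger_gap'],s['ft_force'])
E
```

```text
top [ 498.10709214   14.42042263 1066.07919632] [[0.018, 0.99, -0.142], [-0.999, 0.023, 0.037], [0.04, 0.141, 0.989]] 484.5914106831355
side [ 460.01063111 -826.7918781   548.56299749] [[0.975, 0.111, -0.19], [-0.22, 0.48, -0.849], [-0.003, 0.87, 0.493]] 476.9135418948301
0.1 [[-0.894, 0.447, -0.001], [0.447, 0.894, -0.001], [0.0, -0.001, -1.0]] 87.66940599169563 [ 0.85237451 -0.14928973 -0.67773293]
```

View pics/top0.png

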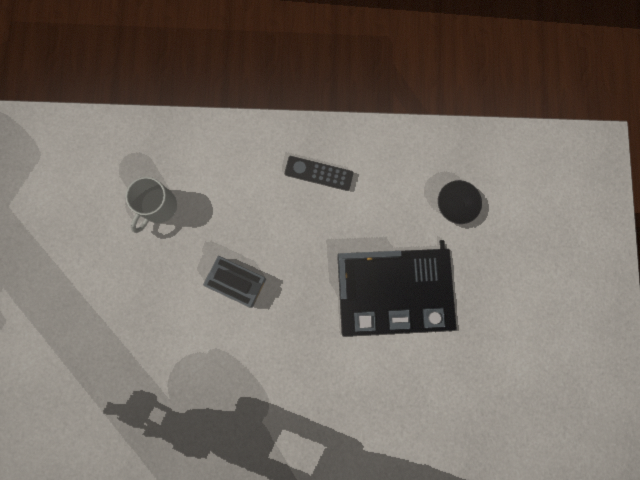

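View pics/side0.png

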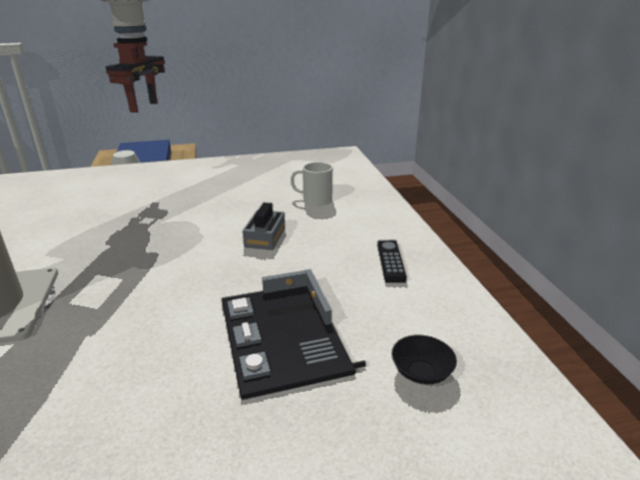

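The top picture shows the charger, with its corner near px (340,252), and the square, bar and round keys at (365,322), (400,320) and (434,318). The pack is at (236,282), turned. The side view agrees.

```bash
python3 - <<'E'
from h import *
def rect(P): 
    (c,s,a)=cv2.minAreaRect(P.astype(np.float32)); return np.round(c,1),np.round(s,1),round(a,2)
for n in('top','side'):
    z=np.load(n+'.npz');im,W=z['im'],z['W'];g=im.astype(int).min(2)
    print(n)
    ks=dict(sq=(365,322),bar=(400,320),rd=(434,318)) if n=='top' else dict(sq=(240,302),bar=(246,329),rd=(254,361))
    wh=(g>(100 if n=='top' else 150)).astype(np.uint8)
    for k,(u,v) in ks.items():
        m=np.zeros_like(wh); m[v-15:v+15,u-15:u+15]=1
        h=W[...,2]
        mm=(m>0)&(h>23)&(h<33)&(wh>0)
        P=W[mm]; print(k,mm.sum(),np.median(P,0).round(1),rect(P[:,:2]), 'g',g[v,u],W[v,u].round(1))
    # pack
    x,y,h=W[...,0],W[...,1],W[...,2]
    box=np.zeros_like(wh);
    if n=='top': box[245:320,190:285]=1
    else: box[195:255,235:295]=1
    for lo,hi,t in((68,82,'ridge'),(38,52,'body')):
        P=W[(box>0)&(h>lo)&(h<hi)]; print(t,len(P),np.median(P[:,2]).round(1),rect(P[:,:2]))
    # deck + fences
    if n=='top': b=(slice(240,345),slice(325,470))
    else: b=(slice(262,400),slice(210,365))
    Wb=W[b].reshape(-1,3)
    P=Wb[(Wb[:,2]>8)&(Wb[:,2]<60)]; print('charger all',rect(P[:,:2]))
    P=Wb[(Wb[:,2]>37)&(Wb[:,2]<48)];print('fence tops',len(P),np.median(P[:,2]),rect(P[:,:2]))
    Pd=Wb[(Wb[:,2]>9)&(Wb[:,2]<15)];print('deck',len(Pd),np.median(Pd[:,2]),rect(Pd[:,:2]))
E
```

```text
top
sq 137 [ 472.  -121.2   27.5] (array([ 471. , -121.4]), array([23.4, 25.6]), 1.57) g 157 [ 470.  -121.7   26.3]
bar 72 [ 476.5 -195.3   26.9] (array([ 476.6, -195.1]), array([ 9. , 33.3]), 5.27) g 155 [ 475.4 -197.    24.4]
rd 115 [ 481.1 -271.3   26.9] (array([ 482. , -270.5]), array([23.3, 24.8]), 0.57) g 154 [ 480.9 -270.    25.9]
ridge 427 74.9 (array([550.2, 156.6]), array([73.1, 23.8]), 65.93)
body 1342 45.1 (array([550.4, 156.9]), array([110.3,  70. ]), 66.13)
charger all (array([ 545.5, -191.4]), array([198.3, 250.6]), 4.24)
fence tops 587 41.608925213861994 (array([ 571.5, -132.2]), array([ 95.9, 135.2]), 4.18)
deck 6441 11.56625113782411 (array([ 545.6, -191.3]), array([198. , 249.8]), 4.06)
side
sq 121 [ 471.1 -125.3   28.1] (array([ 471.2, -125. ]), array([24.5, 26.8]), 2.4) g 217 [ 472.1 -121.9   27.2]
bar 80 [ 476.1 -199.7   27.9] (array([ 476.2, -199.1]), array([ 9.7, 33.5]), 4.53) g 219 [ 475.9 -200.3   28.5]
rd 159 [ 481.1 -274.    27.7] (array([ 481.5, -273.7]), array([24.7, 24.9]), 17.71) g 222 [ 481.  -277.4   28.1]
ridge 198 74.9 (array([548.1, 152.6]), array([74.2, 24.6]), 65.7)
body 524 45.5 (array([549.5, 152.3]), array([113. ,  69.3]), 67.31)
charger all (array([ 543.7, -194.3]), array([198.3, 253.3]), 4.58)
fence tops 592 41.80338509934751 (array([ 570.4, -135. ]), array([ 96.3, 139.3]), 5.21)
deck 8566 12.082576562617021 (array([ 545.3, -194.8]), array([198. , 252.3]), 3.86)
```

>>> {"method": "arm_command", "body": {"plan": "-276 -326 0 59.4 -1;-276 -326 0 59.4 -1;-276 -326 0 59.4 -1;-276 -326 0 59.4 -1;-276 -326 0 59.4 -1;-276 -326 0 59.4 -1;-276 -326 0 59.4 -1;-276 -326 0 59.4 -1", "squeeze": 20}}

```text
time_s: 1.1
tool_pos: [380.8, 141.2, 233.6]
orientation: [[-0.065, 0.998, -0.0], [0.998, 0.065, -0.0], [-0.0, -0.0, -1.0]]
ft_force: [-0.3, -0.3, -0.1]
finger_gap: 11.6
grasp_force: 0.0
```

```bash
cat > t.py <<'E'
import sys
from h import *
# usage: t.py x y z tool_y_angle -> shift in tool axes, turn
t=list(map(float,sys.argv[1:])); s=r.state(); R=np.array(s['orientation'])
d=R.T@(np.array(t[:3])-s['tool_pos']); a=np.degrees(np.arctan2(R[1,1],R[0,1]))
print('shift',d.round(1),'turn',round(a-t[3],1),'|t',round(s['time_s'],2),'pos',np.round(s['tool_pos'],1),'yang',a.round(2),'F',np.round(s['ft_force'],1),'gap',round(s['finger_gap'],1),'tilt',R[:,2].round(4))
E
python3 t.py 481.4 -272 60 4
```

```text
shift [-418.8   73.7  173.7] turn -0.3 |t 1.1 pos [380.8 141.2 233.6] yang 3.71 F [-0.3 -0.3 -0.1] gap 11.6 tilt [-3.e-04 -4.e-04 -1.e+00]
```

>>> {"method": "arm_command", "body": {"plan": "-419 74 172 0 -1;-419 74 172 0 -1;-419 74 172 0 -1;-419 74 172 0 -1;-419 74 172 0 -1;-419 74 172 0 -1;-419 74 172 0 -1;-419 74 172 0 -1"}}

```text
time_s: 2.1
tool_pos: [484.7, -270.3, 60.0]
orientation: [[-0.069, 0.998, -0.001], [0.998, 0.069, 0.0], [0.001, -0.001, -1.0]]
ft_force: [0.1, 0.2, 0.6]
finger_gap: 0.8
grasp_force: 0.0
```

```bash
python3 t.py 481.4 -272 34.5 4
```

```text
shift [-1.4 -3.3 25.5] turn -0.1 |t 2.1 pos [ 484.7 -270.3   60. ] yang 3.94 F [0.1 0.2 0.6] gap 0.8 tilt [-6.e-04  5.e-04 -1.e+00]
```

>>> {"method": "arm_command", "body": {"plan": "-1 -1 10 0 -1;-1 -1 18 0 -1;-1 -1 22 0 -1;-1 -1 24 0 -1;-1 -1 26 0 -1;-1 -1 26 0 -1;-1 -1 26 0 -1"}}

```text
time_s: 2.98
tool_pos: [483.0, -269.8, 35.9]
orientation: [[-0.07, 0.998, 0.0], [0.998, 0.07, -0.0], [-0.0, 0.0, -1.0]]
ft_force: [-0.5, 2.9, 3.4]
finger_gap: 0.2
grasp_force: 1.7
```

```bash
python3 t.py 481.4 -272 34.5 4
```

```text
shift [-2.1 -1.7  1.4] turn 0.0 |t 2.98 pos [ 483.  -269.8   35.9] yang 4.02 F [-0.5  2.9  3.4] gap 0.2 tilt [ 3.e-04 -0.e+00 -1.e+00]
```

>>> {"method": "arm_command", "body": {"plan": "0 0 1.5 0 -1;0 0 3 0 -1;0 0 3 0 -1;0 0 3 0 -1"}}

```text
time_s: 3.48
tool_pos: [483.1, -270.0, 33.9]
orientation: [[-0.07, 0.998, 0.0], [0.998, 0.07, -0.0], [-0.0, 0.0, -1.0]]
ft_force: [-3.6, 4.6, 18.4]
finger_gap: 0.7
grasp_force: 9.0
```

```bash
python3 t.py 481.4 -272 34.5 4
```

```text
shift [-1.9 -1.8 -0.6] turn 0.0 |t 3.48 pos [ 483.1 -270.    33.9] yang 4.01 F [-3.6  4.6 18.4] gap 0.7 tilt [ 5.e-04 -1.e-04 -1.e+00]
```

>>> {"method": "arm_command", "body": {"plan": "0 0 -15 0 -1;0 0 -30 0 -1;40 0 -30 0 -1;90 -1 -30 0 -1;130 -2 -30 0 -1;146 -2 -30 0 -1;146 -2 -30 0 -1;146 -2 -30 0 -1"}}

```text
time_s: 4.47
tool_pos: [471.4, -125.4, 62.9]
orientation: [[-0.07, 0.998, 0.001], [0.998, 0.07, -0.001], [-0.001, 0.001, -1.0]]
ft_force: [0.1, 0.6, -0.6]
finger_gap: 0.3
grasp_force: 0.0
```

```bash
python3 t.py 471.5 -123 34 4
```

```text
shift [ 2.4  0.3 28.9] turn -0.0 |t 4.47 pos [ 471.4 -125.4   62.9] yang 4.0 F [ 0.1  0.6 -0.6] gap 0.3 tilt [ 1.1e-03 -5.0e-04 -1.0e+00]
```

Press the square key (30 mm down), lift, then move 75 mm to the bar key.

>>> {"method": "arm_command", "body": {"plan": "2 0 12 0 -1;2 0 20 0 -1;2 0 24 0 -1;2 0 27 0 -1;2 0 29 0 -1;2 0 30.5 0 -1;2 0 30.5 0 -1;2 0 30.5 0 -1"}}

```text
time_s: 5.48
tool_pos: [470.0, -122.6, 33.7]
orientation: [[-0.07, 0.998, -0.001], [0.998, 0.07, -0.0], [-0.0, -0.001, -1.0]]
ft_force: [-8.0, -1.2, 25.6]
finger_gap: 0.6
grasp_force: 12.5
```

```bash
python3 t.py 476.4 -197.3 62 4
```

```text
shift [-75.    1.1 -28.3] turn 0.0 |t 5.47 pos [ 470.  -122.6   33.7] yang 4.04 F [-8.  -1.2 25.6] gap 0.6 tilt [-6.e-04 -2.e-04 -1.e+00]
```

>>> {"method": "arm_command", "body": {"plan": "0 0 -15 0 -1;0 0 -31 0 -1;-35 0 -31 0 -1;-75 0 -31 0 -1;-75 0 -31 0 -1;-75 0 -31 0 -1"}}

```text
time_s: 6.22
tool_pos: [475.5, -196.8, 63.4]
orientation: [[-0.07, 0.998, -0.0], [0.998, 0.07, 0.0], [0.0, -0.0, -1.0]]
ft_force: [-0.2, -1.2, 0.4]
finger_gap: 0.1
grasp_force: 0.0
```

```bash
python3 t.py 476.4 -197.3 34 4
```

```text
shift [-0.5  0.8 29.4] turn -0.0 |t 6.22 pos [ 475.5 -196.8   63.4] yang 3.99 F [-0.2 -1.2  0.4] gap 0.1 tilt [-2.e-04  3.e-04 -1.e+00]
```

>>> {"method": "arm_command", "body": {"plan": "0 1 12 0 -1;0 1 20 0 -1;0 1 24 0 -1;0 1 27 0 -1;0 1 29 0 -1;0 1 30.5 0 -1;0 1 30.5 0 -1;0 1 30.5 0 -1"}}

```text
time_s: 7.22
tool_pos: [476.4, -196.7, 33.9]
orientation: [[-0.07, 0.998, -0.001], [0.998, 0.07, 0.001], [0.001, -0.001, -1.0]]
ft_force: [-4.9, 6.1, 19.0]
finger_gap: 0.5
grasp_force: 9.3
```

```bash
python3 t.py 476.4 -197.3 62 4
```

```text
shift [ -0.6  -0.1 -28.1] turn 0.0 |t 7.22 pos [ 476.4 -196.7   33.9] yang 4.02 F [-4.9  6.1 19. ] gap 0.5 tilt [-6.e-04  6.e-04 -1.e+00]
```

>>> {"method": "arm_command", "body": {"plan": "0 0 -50 0 -1;30 8 -97 0 -1;346 97 -97 28 0.2;346 97 -97 28 0.2;346 97 -97 28 0.2;346 97 -97 28 0.2;346 97 -97 28 0.2;346 97 -97 28 0.2"}}

```text
time_s: 8.22
tool_pos: [550.1, 157.8, 129.9]
orientation: [[0.404, 0.915, 0.002], [0.915, -0.404, 0.0], [0.001, 0.001, -1.0]]
ft_force: [0.2, 0.8, -1.3]
finger_gap: 52.7
grasp_force: 0.0
```

```bash
python3 t.py 549.5 154.7 60 -24
```

```text
shift [-3.2  0.7 69.9] turn 0.2 |t 8.22 pos [550.1 157.8 129.9] yang -23.83 F [ 0.2  0.8 -1.3] gap 52.7 tilt [ 1.8e-03  4.0e-04 -1.0e+00]
```

>>> {"method": "arm_command", "body": {"plan": "-1 0 30 0 0.2;-2 0 55 0 0.2;-2 0 66 0 0.2;-2 0 70 0 0.2;-2 0 70 0 0.2;-2 0 70 0 -1;-2 0 70 0 -1;-2 0 70 0 -1", "squeeze": 40}}

```text
time_s: 9.22
tool_pos: [548.7, 153.0, 60.1]
orientation: [[0.406, 0.914, 0.001], [0.914, -0.406, 0.0], [0.0, 0.001, -1.0]]
ft_force: [-0.1, 0.2, -0.5]
finger_gap: 26.5
grasp_force: 0.0
```

>>> {"method": "arm_command", "body": {"plan": "0 0 0 0 -1;0 0 0 0 -1;0 0 0 0 -1"}}

```text
time_s: 9.6
tool_pos: [548.5, 153.0, 60.0]
orientation: [[0.406, 0.914, 0.0], [0.914, -0.406, 0.0], [0.0, 0.0, -1.0]]
ft_force: [-1.3, -0.7, 5.2]
finger_gap: 23.8
grasp_force: 40.0
```

```bash
python3 t.py 549.5 154.7 120 -24
```

```text
shift [  1.9   0.2 -60. ] turn 0.0 |t 9.6 pos [548.5 153.   60. ] yang -23.98 F [-1.3 -0.7  5.2] gap 23.8 tilt [ 3.e-04  1.e-04 -1.e+00]
```

>>> {"method": "arm_command", "body": {"plan": "0 0 -35 0 -1;-10 5 -75 0 -1;-50 22 -75 -10 -1;-100 45 -75 -20 -1;-150 67 -75 -28 -1;-200 89 -75 -28 -1;-250 111 -75 -28 -1;-285 127 -75 -28 -1"}}

```text
time_s: 10.6
tool_pos: [547.4, -161.0, 133.4]
orientation: [[-0.069, 0.998, -0.002], [0.998, 0.069, 0.001], [0.001, -0.002, -1.0]]
ft_force: [0.5, 0.2, -6.2]
finger_gap: 23.7
grasp_force: 40.0
```

>>> {"method": "arm_command", "body": {"plan": "0 0 20 0 -1;0 0 40 0 -1;0 0 48 0 -1;0 0 48 0 -1"}}

```text
time_s: 11.1
tool_pos: [547.9, -158.7, 85.7]
orientation: [[-0.071, 0.998, -0.002], [0.998, 0.071, 0.001], [0.001, -0.002, -1.0]]
ft_force: [0.3, 0.4, -6.2]
finger_gap: 23.4
grasp_force: 40.0
```

```bash
python3 t.py 549 -159.1 72 4; python3 - <<'E'
from h import *
def rect(P): 
    (c,s,a)=cv2.minAreaRect(P.astype(np.float32)); return np.round(c,1),np.round(s,1),round(a,2)
for n in('top','side'):
    im,W=cloud(n); np.savez(n+'1',im=im,W=W); cv2.imwrite(f'pics/{n}1.png',im[...,::-1])
E
```

```text
shift [-0.5  1.1 13.7] turn 0.0 |t 11.1 pos [ 547.9 -158.7   85.7] yang 4.04 F [ 0.3  0.4 -6.2] gap 23.4 tilt [-2.2e-03  6.0e-04 -1.0e+00]
```

View pics/side1.png

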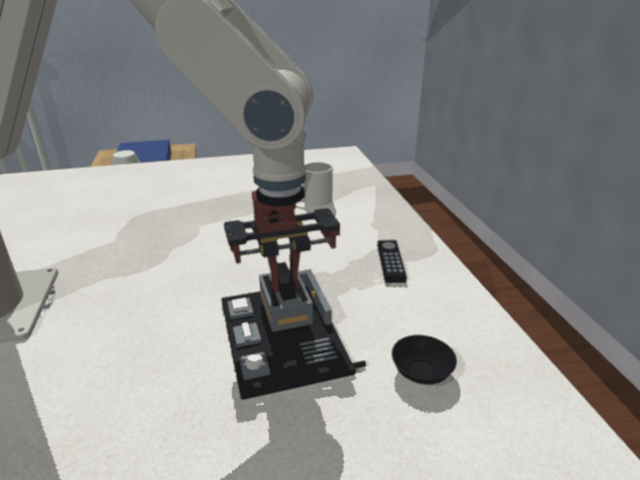

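The side view shows the pack held level over the deck near (287,310), clear of keys and fences. Next I lower it.

>>> {"method": "arm_command", "body": {"plan": "0 0 8 0 -1;0 0 12 0 -1;0 0 14 0 -1;0 0 14.5 0 -1;0 0 14.5 0 -1"}}

```text
time_s: 11.82
tool_pos: [548.8, -159.1, 72.3]
orientation: [[-0.07, 0.998, 0.0], [0.998, 0.07, -0.0], [-0.0, 0.0, -1.0]]
ft_force: [0.1, 1.1, -6.0]
finger_gap: 23.6
grasp_force: 40.0
```

```bash
python3 t.py 569 -132 72 4;python3 -c "
from h import *
print(np.round(r.state()['moment'],2))"
```

```text
shift [25.6 22.1  0.3] turn 0.0 |t 11.82 pos [ 548.8 -159.1   72.3] yang 4.03 F [ 0.1  1.1 -6. ] gap 23.6 tilt [ 2.e-04 -1.e-04 -1.e+00]
[-0.01  0.04 -0.01]
```

>>> {"method": "arm_command", "body": {"plan": "0 0 0.5 0 -1;0 0 1 0 -1;0 0 1.5 0 -1;0 0 1.5 0 -1"}}

```text
time_s: 12.32
tool_pos: [549.2, -159.2, 72.0]
orientation: [[-0.07, 0.998, 0.001], [0.998, 0.07, -0.0], [-0.0, 0.001, -1.0]]
ft_force: [-2.6, 1.0, 7.8]
finger_gap: 23.7
grasp_force: 40.0
```

>>> {"method": "arm_command", "body": {"plan": "5 4 0 0 -1;9 8 0 0 -1;13 12 0 0 -1;16 15 0 0 -1;16 15 0 0 -1"}}

```text
time_s: 12.95
tool_pos: [563.9, -142.1, 72.0]
orientation: [[-0.07, 0.998, 0.003], [0.998, 0.07, -0.001], [-0.001, 0.003, -1.0]]
ft_force: [-0.0, -0.3, 5.6]
finger_gap: 23.8
grasp_force: 40.0
```

```bash
python3 t.py 572 -132 72 4;python3 -c "
from h import *
print(np.round(r.state()['moment'],2))"
```

```text
shift [9.5 8.8 0. ] turn 0.0 |t 12.95 pos [ 563.9 -142.1   72. ] yang 4.03 F [-0.  -0.3  5.6] gap 23.8 tilt [ 2.6e-03 -5.0e-04 -1.0e+00]
[0.35 0.41 0.03]
```

>>> {"method": "arm_command", "body": {"plan": "2 2 0 0 -1;4 4 0 0 -1;5 5 0 0 -1;6 6 0 0 -1;6 6 0 0 -1"}}

```text
time_s: 13.58
tool_pos: [568.6, -136.9, 72.1]
orientation: [[-0.071, 0.997, 0.001], [0.997, 0.071, -0.002], [-0.002, 0.001, -1.0]]
ft_force: [-5.3, -5.5, 7.2]
finger_gap: 23.9
grasp_force: 40.0
```

```bash
python3 t.py 572 -132 72 4;python3 -c "
from h import *
print(np.round(r.state()['moment'],2))"
```

```text
shift [4.6 3.7 0.1] turn 0.1 |t 13.57 pos [ 568.6 -136.9   72.1] yang 4.06 F [-5.3 -5.5  7.2] gap 23.9 tilt [ 0.0014 -0.0018 -1.    ]
[-0.66  0.93  0.04]
```

>>> {"method": "arm_command", "body": {"plan": "0.5 0.5 0 0 -1;1 1 0 0 -1;1.5 1.5 0 0 -1;2 2 0 0 -1;2 2 0 0 -1;2 2 0 0 -1"}}

```text
time_s: 14.32
tool_pos: [569.5, -135.9, 72.2]
orientation: [[-0.071, 0.997, -0.0], [0.997, 0.071, -0.003], [-0.003, -0.0, -1.0]]
ft_force: [-7.6, -13.4, 11.2]
finger_gap: 23.9
grasp_force: 40.0
```

```bash
python3 t.py 572 -132 72 4;python3 -c "
from h import *
print(np.round(r.state()['moment'],2))"
```

```text
shift [3.7 2.8 0.2] turn 0.1 |t 14.32 pos [ 569.5 -135.9   72.2] yang 4.07 F [ -7.6 -13.4  11.2] gap 23.9 tilt [-3.e-04 -3.e-03 -1.e+00]
[-1.86  1.5   0.14]
```

>>> {"method": "arm_command", "body": {"plan": "0 0.7 0 0 -1;0.3 1.4 0 0 -1;0.3 2 0 0 -1;0.3 2 0 0 -1;0.3 2 0 0 -1"}}

```text
time_s: 14.95
tool_pos: [571.1, -135.7, 72.2]
orientation: [[-0.071, 0.997, -0.001], [0.997, 0.071, -0.003], [-0.003, -0.001, -1.0]]
ft_force: [-9.9, -14.2, 11.0]
finger_gap: 23.8
grasp_force: 40.0
```

```bash
python3 t.py 572 -132 72 4;python3 -c "
from h import *
print(np.round(r.state()['moment'],2))
for n in('top','side'):
    im,W=cloud(n); np.savez(n+'2',im=im,W=W); cv2.imwrite(f'pics/{n}2.png',cv2.resize(im[200:360,200:440] if n=='side' else im[220:350,260:480],None,fx=3,fy=3)[...,::-1])"
```

```text
shift [3.7 1.1 0.1] turn 0.1 |t 14.95 pos [ 571.1 -135.7   72.2] yang 4.07 F [ -9.9 -14.2  11. ] gap 23.8 tilt [-9.0e-04 -3.3e-03 -1.0e+00]
[-2.12  1.77  0.06]
```

View pics/side2.png

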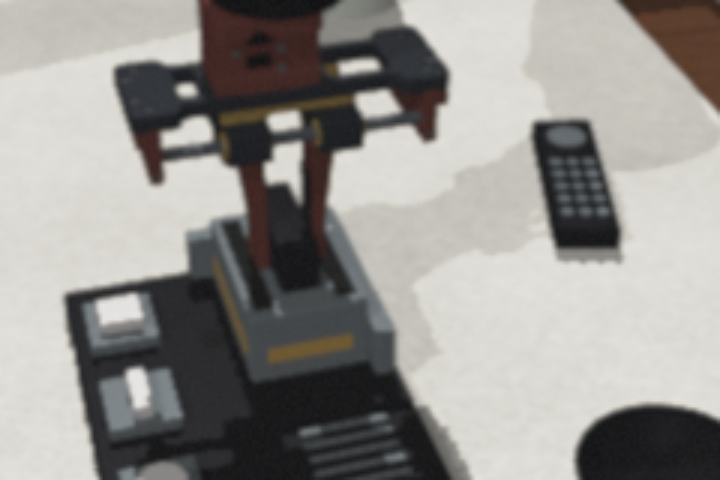

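View pics/top2.png

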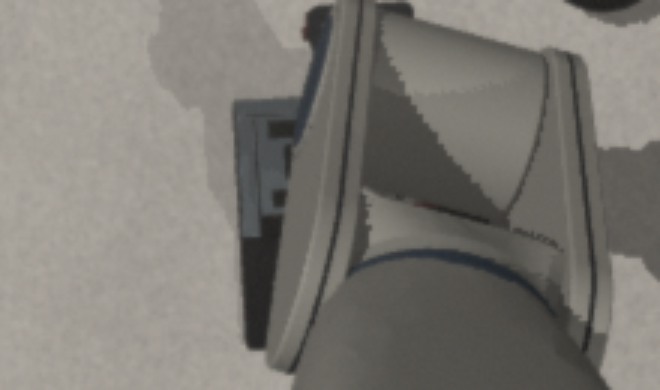

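Both views show the pack against the short fence (side px ~(200,260)) and nearly or just touching the long fence. I'll push further in charger x and check that it stops.

>>> {"method": "arm_command", "body": {"plan": "0 0.7 0 0 -1;0 1.4 0 0 -1;0 2 0 0 -1;0 2 0 0 -1;0 2 0 0 -1"}}

```text
time_s: 15.68
tool_pos: [571.9, -135.6, 72.2]
orientation: [[-0.071, 0.997, -0.003], [0.997, 0.071, -0.003], [-0.003, -0.004, -1.0]]
ft_force: [-13.7, -16.1, 14.6]
finger_gap: 23.7
grasp_force: 40.0
```

```bash
python3 t.py 572 -132 72 4;python3 -c "
from h import *
print(np.round(r.state()['moment'],2))"
```

```text
shift [3.6 0.4 0.2] turn 0.1 |t 15.68 pos [ 571.9 -135.6   72.2] yang 4.06 F [-13.7 -16.1  14.6] gap 23.7 tilt [-0.0035 -0.0031 -1.    ]
[-2.29  2.53 -0.09]
```

>>> {"method": "arm_command", "body": {"plan": "0 0.7 0 0 -1;0 1.4 0 0 -1;0 2 0 0 -1;0 2 0 0 -1;0 2 0 0 -1;0 2 0 0 -1"}}

```text
time_s: 16.42
tool_pos: [572.0, -135.6, 72.2]
orientation: [[-0.071, 0.997, -0.007], [0.997, 0.071, -0.003], [-0.002, -0.007, -1.0]]
ft_force: [-19.5, -16.5, 22.1]
finger_gap: 23.6
grasp_force: 40.0
```

```bash
python3 t.py 572 -132 72 4;python3 -c "
from h import *
print(np.round(r.state()['moment'],2))
z=np.load('top.npz');
for n in('top','side'):
    im,W=cloud(n); np.savez(n+'3',im=im,W=W)
    th=np.radians(4.05);o=np.array([536.3,-193.1]);X=(W[...,:2]-o)@np.array([[np.cos(th),-np.sin(th)],[np.sin(th),np.cos(th)]])
    h=W[...,2]
    a=(abs(X[...,0]-40)<75)&(abs(X[...,1]-60)<80)
    for lo,hi in((39,45),(54,61)):
        m=a&(h>lo)&(h<hi);P=X[m]
        print(n,lo,m.sum(),P.min(0).round(1) if len(P) else 0,P.max(0).round(1) if len(P) else 0)
    m=a&(h>54)&(h<61);P=W[m]
    if len(P)>50:
        A=np.c_[P[:,:2]-P[:,:2].mean(0),np.ones(len(P))];print('plane',np.linalg.lstsq(A,P[:,2],rcond=None)[0].round(3),len(P))
    cv2.imwrite(f'pics/{n}3.png',cv2.resize(im[255:345,250:345],None,fx=6,fy=6,interpolation=2)[...,::-1])
"
```

```text
shift [3.6 0.3 0.2] turn 0.1 |t 16.43 pos [ 572.  -135.6   72.2] yang 4.05 F [-19.5 -16.5  22.1] gap 23.6 tilt [-0.0072 -0.0028 -1.    ]
[-2.51  3.54 -0.11]
top 39 304 [-8.7 81.1] [ 87.3 126.2]
top 54 307 [ 6.7 85.5] [ 75.3 113.7]
plane [-9.0000e-03 -9.0000e-03  5.6897e+01] 307
side 39 369 [-11.4 -12.2] [ 85.5 124.5]
side 54 832 [ 3.4 -0.9] [ 73.  112.6]
plane [-3.0000e-03  5.0000e-03  5.7657e+01] 832
```

View pics/side3.png

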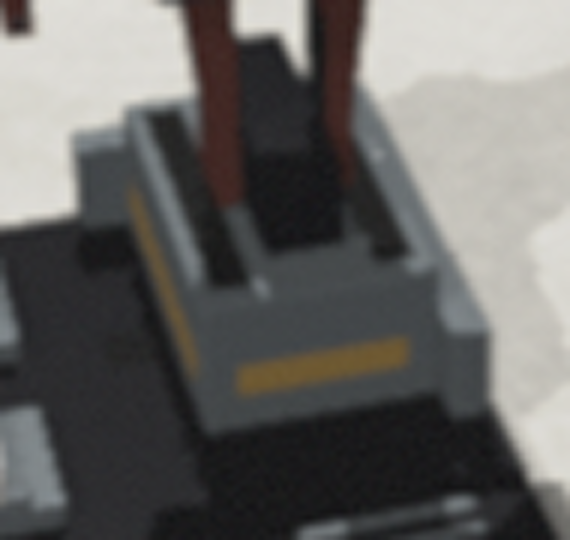

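The side view shows the pack flush along the long fence (right, (440,300)) and against the short fence (left, (110,180)). It has stopped on both axes: +6 N moved it only 0.1 mm. I'll ease x slightly to reduce tilt and check that it holds.

>>> {"method": "arm_command", "body": {"plan": "0 -0.8 0 0 -1;0 -0.8 0 0 -1;0 -0.8 0 0 -1;0 -0.8 0 0 -1;0 -0.8 0 0 -1;0 -0.8 0 0 -1;0 -0.8 0 0 -1;0 -0.8 0 0 -1"}}

```text
time_s: 17.52
tool_pos: [572.0, -135.6, 72.2]
orientation: [[-0.071, 0.997, -0.006], [0.998, 0.071, -0.003], [-0.002, -0.006, -1.0]]
ft_force: [-17.2, -15.9, 19.1]
finger_gap: 24.0
grasp_force: 40.0
```

```bash
python3 t.py 572 -132 72 4;python3 -c "
from h import *
print(np.round(r.state()['moment'],2))"
```

```text
shift [3.6 0.3 0.2] turn 0.0 |t 17.52 pos [ 572.  -135.6   72.2] yang 4.05 F [-17.2 -15.9  19.1] gap 24.0 tilt [-0.0056 -0.0028 -1.    ]
[-2.34  3.14 -0.16]
```

>>> {"method": "arm_command", "body": {"plan": "0.5 0 0 0 -1;1 0 0 0 -1;1 0 0 0 -1;1 0 0 0 -1"}}

```text
time_s: 18.02
tool_pos: [572.0, -135.5, 72.2]
orientation: [[-0.071, 0.997, -0.005], [0.997, 0.071, -0.004], [-0.004, -0.006, -1.0]]
ft_force: [-17.5, -20.7, 18.6]
finger_gap: 23.9
grasp_force: 40.0
```

```bash
python3 t.py 572 -132 72 4
```

```text
shift [3.5 0.3 0.2] turn 0.1 |t 18.02 pos [ 572.  -135.5   72.2] yang 4.06 F [-17.5 -20.7  18.6] gap 23.9 tilt [-0.0054 -0.004  -1.    ]
```

Solid stop on both axes; handing in.

```bash
python3 -c "
from plant import job_done
print(job_done())"
```

```text
the job is handed in; nothing more can be done
None
```

I pressed the round, square and bar keys in that order, each to its stop and back up. The pack is now held flat in the charger's corner, pressed against both fences at about 17 N (long fence) and 21 N (short fence). I handed the job in at 18 s; pin travel was inferred from force and position, and no verdict came back.

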